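Scrape the clay chips off the trimming board

ROBOT

A 6-joint arm with a two-finger parallel gripper is mounted at the origin on the work surface. World frame = base frame: x ahead of the robot, y to its left, z up, the work surface at z = 0. Lengths are in m, angles in rad, forces in N, time in s.
With the tool pointing down it reaches from about 0.35 to 0.775 m from the base axis. Payload 5.5 kg.
Tool frame: the origin (TCP) lies on the centre line of the jaws, within the pads' length; the fingertips stand 8 mm ahead of it and the grasp point (between the pads) lies 11 mm behind it; z points along the fingers, y is the direction in which the jaws open and shut (so a half turn about z gives the same grasp; the last joint's range is limited). The gripper opens to 85 mm and grips with 20 to 120 N. Pads are 22 mm wide; open, the fingers measure 114 mm over their backs; the gripper's body (76 mm by 85 mm) begins 54 mm behind the grasp point. The pads swing forward as they close: fully open they stand 13 mm farther back than shut.
Start: joints at [-1.285, 0.313, 0.046, 1.304, 0, 1.431], TCP at [0.238, -0.524, 0.239] pointing down, gripper open.
Joint ranges: [-2.76, 2.76], [-0.86, 1.69], [-1.03, 1.26], [-2.2, 2.34], [-1.47, 1.5], [-3.14, 3.14]. Speed limits (rad/s): [2.57, 2.57, 3.14, 3.14, 3.14, 3.14].

INTERFACE

Orientations are given as a unit quaternion [w, x, y, z].
In Python, from workcell import env gives the robot as it stands. The module is installed in compiled form; this text tells all that it offers.
- The arm moves only by the tool play_rows, never from a script. Its argument "steps" is a list of rows, each an object with "claw": the closure in counts, from 0 (fully open) to 255 (shut); "dp": the shift along the tool's x, y, z in m, a list of three; "angular": the turn, a rotation vector about the tool's x, y, z in degrees, a list of three. In form: [{"claw": claw, "dp": [dx, dy, dz], "angular": [wx, wy, wz]}, ...]. A call has exactly 8 rows; each row shifts and turns the commanded pose from where the row before left it, along the tool's axes as they then stand; what a row does not reach is not made up. A row lasts 1/12 s, in which the tool goes at most 41.7 mm and 7.16 degrees, less where a joint would pass 70% of its speed; a pose out of reach is approached as far as the arm can. A call is refused whole if a number of a shift passes 0.0417 or a number of a turn 7.16, either way. A call with a gripper value outside its range is refused whole. The fingers move at their own pace and stop on an object; "force" is the grip in N (left out, the last holds). Time passes only in rows, so rows that do not move let the fingers close, or fill a call up. It gives the time, the measured TCP pose, the force and the opening at its end, in the units of the state.
- env.get_state(): the state, without advancing time (a new reading comes with each control period).
- env.read_camera(name): name is "scene" or "top" or "wrist"; returns (picture, depth): 384x512x3 uint8, red, green, blue; 384x512 float32, m along the optical axis (not along the pixel's ray), 0 where there is no reading.
- env.calibration(name): a dict with "fx", "fy", "cx", "cy" (pixels), "world_from_camera" (4x4, takes a point from camera to world coordinates); the wrist camera has in their place "hand_eye" (4x4, takes a point from camera to tool coordinates, whose origin is the TCP and whose axes are the flange's). Camera axes: x right, y down, z forward; pixel columns grow to the right and rows downward; lengths in m; the calibration is good to about 2 mm. A picture is of the moment at which its call begins: read the wrist's pose just before it. calibration takes no time and is no camera call.
- env.hand_in(): hands the job in, once; it reports no verdict.
The state is a dict: "clock": time; "joint_pos": joint angles; "qvel": joint speeds; "tau": joint torques, N m; "tcp_pos": TCP position; "orientation": TCP orientation; "wrist_force": force on the tool from outside, world axes, zero at the start; "ft_torque": the same for the moment, N m; "finger_gap": finger opening in m.
Only numpy, scipy, OpenCV 4.12 (cv2) and the standard library are available. Lean on these libraries where they do the work, as an engineer would, in place of code of your own. Each camera call takes 0.05 s, during which the arm holds its last target. There are 200 camera calls.

TASK

Take the wide wooden scraper block by its handle and wipe the two loose clay chips along the trimming board, over its edge and into the metal catch tray at its end; push them with the scraper only, never with the gripper itself. Then stand the scraper back upright on the bench where you found it and let go.

Things in the scene. Friction and masses are not known exactly. Their poses are not given: they have to be found in the camera images.
- board: Fixed wooden board, 240 (x) by 260 mm (y), top level, 34 mm above the bench. Origin: centre of its underside, on the bench; z up. Open metal catch tray joined to its +x edge (no lip there), x = 120 to 210 mm, full width: floor 4 mm, rim 30 mm above the bench, walls 4 mm. A bud vase (38 mm across, 45 tall) stands on the board about 110 mm to +y of the x axis, outside the strip to wipe.
- scraper_mid (a point): Wide wooden block, an upside-down T, upright on the bench: foot 130 mm long (x), 30 thick (y), 24 high; on its middle a handle 50 (x) by 26 (y) by 46 mm, gripped from above across the 26. 70 mm tall, about 0.13 kg. Point: its centre, 35 mm above its underside; z up. The similar block with a 70 mm foot beside it is not wanted.
- chip_a_mid (a point): Loose chip of hard red clay lying flat on the board, roughly 30 by 24 mm and 10 mm thick, 12 g, within 35 mm of the board's centre line. The point is its centre, 5 mm above the board.
- chip_b_mid (a point): The second such chip, of the same size, also within 35 mm of the board's centre line, nearer to the tray. The point is its centre.
Mind the look-alikes: they are no part of the job. Leave any yellow look-alike of the part that bears scraper_mid alone. What is shaped like the part that bears chip_a_mid but green is not meant.

How it is judged:
By the outcome, as a careful person would: the job done as asked, in the order asked, and still so for the second after the job is handed in, with the robot touching nothing.
It also fails if it takes over 59 s, if anything falls off the work surface, if the arm or the gripper's body presses on something with over 40 N, if the wrist force passes 120 N, or if a joint passes its speed limit or range.

## Working session

There is one attempt and no reset: what is moved stays moved. The work goes in short steps, Python scripts to look and compute and a tool call to move; the robot and the scene stay as the last step left them, time stands still between calls to the robot, and variables do not carry over. Pictures are saved under pics/ and viewed, about 8 in all and at most 12, crops included, and the job is handed in when it is done.

Besides the shell and the picture viewer there is one more tool, called after "Request:" in YAML: its name, and indented under it one key for each argument. play_rows: Moves the arm, as the interface text tells. Its arguments: {"type":"object","properties":{"steps":{"type":"array","items":{"type":"object","properties":{"claw":{"type":"number"},"dp":{"type":"array","items":{"type":"number"}},"angular":{"type":"array","items":{"type":"number"}}}}},"force":{"type":"number"}},"required":["steps"]}

```bash
mkdir -p pics; cat > h.py <<'E'
import numpy as np, cv2
from workcell import env
def grab(n):
    im,d=env.read_camera(n); return im,d,env.calibration(n)
def cloud(d,c):
    v,u=np.mgrid[:384,:512]
    p=np.stack([(u-c['cx'])/c['fx']*d,(v-c['cy'])/c['fy']*d,d,np.ones_like(d)],-1)
    return (p@np.array(c['world_from_camera']).T)[...,:3]
E
python3 - <<'E'
from h import *
for n in('top','scene'):
    im,d,c=grab(n); cv2.imwrite(f'pics/{n}0.png',cv2.cvtColor(im,4)); np.savez(f'{n}0.npz',im=im,d=d)
    print(n,np.round(c['world_from_camera'],3).tolist(),c['fx'])
print(env.get_state())
E
```

```text
top [[-0.002, -0.993, 0.121, 0.507], [-0.999, 0.007, 0.035, 0.055], [-0.035, -0.121, -0.992, 0.931], [0.0, 0.0, 0.0, 1.0]] 452.3874814996209
scene [[0.301, 0.807, -0.509, 1.04], [0.954, -0.254, 0.161, -0.045], [0.001, -0.534, -0.846, 0.724], [0.0, 0.0, 0.0, 1.0]] 416.5592827562652
{'clock': 0.1, 'joint_pos': array([-1.28458478e+00,  3.13909026e-01,  4.51302677e-02,  1.30359481e+00,
        1.34242160e-05,  1.43119393e+00]), 'qvel': array([ 0.00030547, -0.00210445,  0.0023092 , -0.00026759,  0.00024619,
       -0.00231368]), 'tau': array([ 3.73596529e-03, -4.81727028e+01,  2.99243349e+01,  1.28019409e-02,
       -6.99405155e-05, -6.03888139e-06]), 'tcp_pos': array([ 0.23738426, -0.52324899,  0.23852269]), 'orientation': array([-7.86993352e-04,  9.77420493e-01,  2.11302056e-01, -5.10635899e-05]), 'wrist_force': array([0.0691239 , 0.18917408, 0.06555481]), 'ft_torque': array([ 0.02195354, -0.03239958,  0.02494428]), 'finger_gap': 0.08534743255038882}
```

View pics/top0.png

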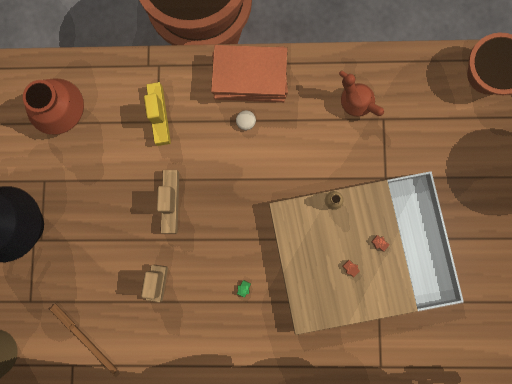

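View pics/scene0.png

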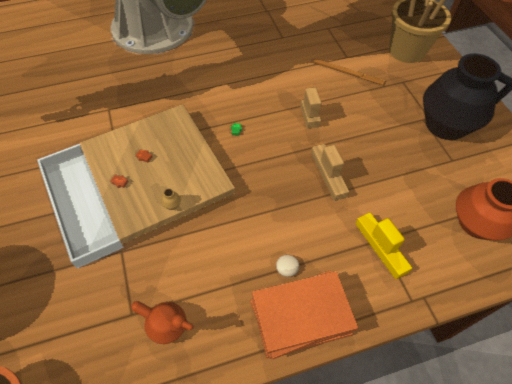

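The top view shows three T-blocks: a long wooden one at px (169,201), a short wooden one at (154,284) and a yellow one at (157,113). The long wooden one fits the description (wood, about 130 mm foot). The red chips are at (351,268), chip a, and (380,243), chip b, which is nearer the tray. The green chip at (243,289) is a decoy. The vase is at (335,200).

```bash
cat > m.py <<'E'
from h import *
im,d=[np.load('top0.npz')[k] for k in('im','d')]; c=env.calibration('top'); P=cloud(d,c)
hsv=cv2.cvtColor(im,cv2.COLOR_RGB2HSV)
def rect(m,l):
    q=P[m][:,:2].astype(np.float32); r=cv2.minAreaRect(q*1000)
    print(l,m.sum(),'c',np.round(r[0],1),'size',np.round(r[1],1),'ang',round(r[2],2),'z',np.round(np.percentile(P[m][:,2],[5,50,95]),4),'med',np.round(np.median(q,0),4))
def win(u0,u1,v0,v1):
    m=np.zeros(d.shape,bool); m[v0:v1,u0:u1]=1; return m
Z=P[...,2]
for l,w in(('wide',win(150,190,160,245)),('short',win(135,172,255,310))):
    rect(w&(Z>.018)&(Z<.03),l+' foot'); rect(w&(Z>.06)&(Z<.08),l+' handle')
b=win(262,425,170,340)&(Z>.029)&(Z<.038)&(hsv[...,1]>60); b=cv2.morphologyEx(b.astype(np.uint8),cv2.MORPH_OPEN,np.ones((5,5)))>0
rect(b,'board')
rect(win(262,470,165,340)&(Z>.022)&(Z<.042),'board+tray')
red=win(262,425,170,340)&((hsv[...,0]<8)|(hsv[...,0]>172))&(hsv[...,1]>130)&(Z>.036)
n,L,S,C=cv2.connectedComponentsWithStats(red.astype(np.uint8))
for i in range(1,n):
    if S[i,4]>30: print(C[i]); rect(L==i,'chip')
rect(win(320,350,180,215)&(Z>.06),'vase')
rect(win(230,256,275,300)&(hsv[...,0]>40)&(hsv[...,0]<80)&(hsv[...,1]>150),'green')
for n,(u,v) in {'top':(169,201),'scene':(330,170)}.items():
    a=np.load(n+'0.npz')['im'][v-45:v+45,u-60:u+60]; cv2.imwrite(f'pics/crop_{n}.png',cv2.cvtColor(cv2.resize(a,None,fx=5,fy=5,interpolation=2),4))
E
python3 m.py
```

```text
wide foot 617 c [604.5 265.4] size [ 31.2 127.5] ang 89.87 z [0.0206 0.0241 0.0272] med [0.5837 0.2631]
wide handle 356 c [603.9 265.6] size [26.8 48.8] ang 89.64 z [0.0649 0.0698 0.0722] med [0.604  0.2639]
short foot 192 c [439.8 288.9] size [30.4 70.1] ang 81.72 z [0.0199 0.024  0.0274] med [0.4545 0.2795]
short handle 381 c [439.9 288.9] size [26.6 50. ] ang 80.78 z [0.0652 0.0696 0.0725] med [0.4397 0.2875]
board 15349 c [493.3 -79.3] size [260.5 239.3] ang 10.85 z [0.0318 0.0343 0.0367] med [ 0.4869 -0.0795]
board+tray 16638 c [ 501.8 -124.3] size [260.7 330.9] ang 10.89 z [0.031  0.0342 0.0368] med [ 0.4887 -0.0851]
vase 222 c [553.5 -15.2] size [ 31.1 166.4] ang 44.28 z [0.0617 0.0698 0.0819] med [ 0.5993 -0.0621]Traceback (most recent call last):
  File "m.py", line 20, in <module>
    rect(win(230,256,275,300)&(hsv[...,0]>40)&(hsv[...,0]<80)&(hsv[...,1]>150),'green')
    ~~~~^^^^^^^^^^^^^^^^^^^^^^^^^^^^^^^^^^^^^^^^^^^^^^^^^^^^^^^^^^^^^^^^^^^^^^^^^^^^^^^
  File "m.py", line 6, in rect
    print(l,m.sum(),'c',np.round(r[0],1),'size',np.round(r[1],1),'ang',round(r[2],2),'z',np.round(np.percentile(P[m][:,2],[5,50,95]),4),'med',np.round(np.median(q,0),4))
                                                                                                  ~~~~~~~~~~~~~^^^^^^^^^^^^^^^^^^^^^
    return _quantile_unchecked(
        a, q, axis, out, overwrite_input, method, keepdims, weights)
    return _ureduce(a,
                    func=_quantile_ureduce_func,
    ...<5 lines>...
                    overwrite_input=overwrite_input,
                    method=method)
    r = func(a, **kwargs)
    result = _quantile(arr,
                       quantiles=q,
    ...<2 lines>...
                       out=out,
                       weights=wgt)
    slices_having_nans = np.isnan(arr[-1, ...])
                                  ~~~^^^^^^^^^
IndexError: index -1 is out of bounds for axis 0 with size 0
```

```bash
sed -i 's/^def rect(m,l):/def rect(m,l):\n    if not m.any(): return print(l,"none")/' m.py
sed -i "s/^b=win/print(im[268,351],hsv[268,351],hsv[243,380],P[268,351],hsv[289,243],im[289,243],hsv[260,300])\nb=win/" m.py
sed -i "s/^red=.*/rr=im.astype(int); red=win(262,425,170,340)\&(rr[...,0]>1.9*rr[...,1])/" m.py; python3 m.py
```

```text
wide foot 617 c [604.5 265.4] size [ 31.2 127.5] ang 89.87 z [0.0206 0.0241 0.0272] med [0.5837 0.2631]
wide handle 356 c [603.9 265.6] size [26.8 48.8] ang 89.64 z [0.0649 0.0698 0.0722] med [0.604  0.2639]
short foot 192 c [439.8 288.9] size [30.4 70.1] ang 81.72 z [0.0199 0.024  0.0274] med [0.4545 0.2795]
short handle 381 c [439.9 288.9] size [26.6 50. ] ang 80.78 z [0.0652 0.0696 0.0725] med [0.4397 0.2875]
[151  83  60] [  8 154 151] [  8 155 192] [ 0.46987783 -0.09525041  0.04500467] [ 65 142 154] [ 68 154  81] [ 17 113 158]
board 15349 c [493.3 -79.3] size [260.5 239.3] ang 10.85 z [0.0318 0.0343 0.0367] med [ 0.4869 -0.0795]
board+tray 16638 c [ 501.8 -124.3] size [260.7 330.9] ang 10.89 z [0.031  0.0342 0.0368] med [ 0.4887 -0.0851]
vase 222 c [553.5 -15.2] size [ 31.1 166.4] ang 44.28 z [0.0617 0.0698 0.0819] med [ 0.5993 -0.0621]
green none
```

View pics/crop_top.png

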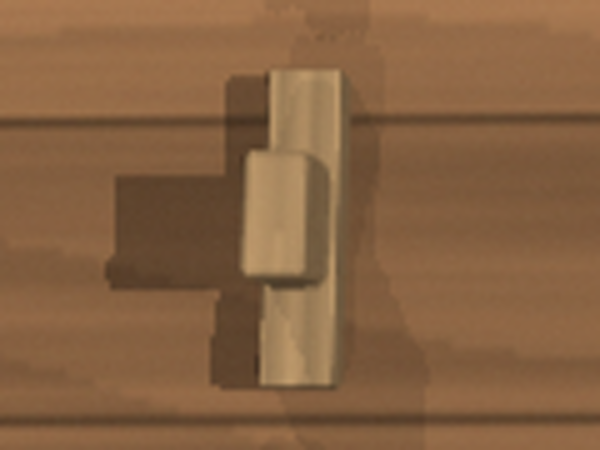

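The crop shows the wide wooden T, px (169,201), with its long axis along world x and the handle in the middle. It measures 127 x 31 mm, so it's the scraper. Next I'll fix the chip mask and start turning the wrist.

```bash
cat >> m.py <<'E'
print('---')
a=np.radians(10.87); by=np.array([np.cos(a),np.sin(a)]); bx=np.array([np.sin(a),-np.cos(a)]); o=np.array([.4933,-.0793])
w=win(262,425,170,340)&(hsv[...,0]<=11)&(hsv[...,1]>135)
for l,m in(('red',w),('green',win(230,256,275,300)&(hsv[...,0]>50)&(hsv[...,0]<90)&(hsv[...,1]>120)),('vase',win(322,350,180,215)&(Z>.074)&(Z<.085))):
    n,L,S,C=cv2.connectedComponentsWithStats(m.astype(np.uint8))
    for i in range(1,n):
        if S[i,4]>30:
            rect(L==i,l); q=P[L==i][:,:2]; e=np.stack([(q-o)@bx,(q-o)@by],1); print('  px',C[i].round(),'board min',e.min(0).round(3),'max',e.max(0).round(3))
E
python3 m.py | sed -n '/---/,$p'
```

```text
---
red 155 c [ 517.5 -151.9] size [31.2 23.4] ang 35.12 z [0.0416 0.0441 0.0464] med [ 0.5175 -0.1524]
  px [380. 243.] board min [ 0.062 -0.005] max [0.091 0.026]
red 167 c [492.  -29.8] size [170.6  26.6] ang 71.39 z [0.0417 0.0441 0.0467] med [ 0.4699 -0.0954]
  px [351. 268.] board min [-0.13  -0.042] max [0.026 0.038]
green 138 c [463.8  93.4] size [ 24.2 112. ] ang 60.44 z [0.0078 0.0104 0.0129] med [0.4273 0.1147]
  px [243. 289.] board min [-0.216 -0.042] max [-0.13   0.038]
vase 82 c [600.7 -64.1] size [17.5 17.2] ang 0.4 z [0.0774 0.0799 0.0824] med [ 0.6012 -0.0634]
  px [335. 198.] board min [-0.003  0.099] max [0.014 0.118]
```

Request:
play_rows:
  steps:
    - {"claw": 0, "dp": [0, 0, 0], "angular": [0, 0, -6.475]}
    - {"claw": 0, "dp": [0, 0, 0], "angular": [0, 0, -6.475]}
    - {"claw": 0, "dp": [0, 0, 0], "angular": [0, 0, -6.475]}
    - {"claw": 0, "dp": [0, 0, 0], "angular": [0, 0, -6.475]}
    - {"claw": 0, "dp": [0, 0, 0], "angular": [0, 0, -6.475]}
    - {"claw": 0, "dp": [0, 0, 0], "angular": [0, 0, -6.475]}
    - {"claw": 0, "dp": [0, 0, 0], "angular": [0, 0, -6.475]}
    - {"claw": 0, "dp": [0, 0, 0], "angular": [0, 0, -6.475]}

```text
clock: 0.77
tcp_pos: [0.2374, -0.5234, 0.2388]
orientation: [-0.001, 0.785, 0.619, 0.0]
wrist_force: [0.2, 0.5, 0.2]
finger_gap: 0.0852
```

Request:
play_rows:
  steps:
    - {"claw": 0, "dp": [0, 0, 0], "angular": [0, 0, -6.475]}
    - {"claw": 0, "dp": [0, 0, 0], "angular": [0, 0, -6.475]}
    - {"claw": 0, "dp": [0, 0, 0], "angular": [0, 0, -6.475]}
    - {"claw": 0, "dp": [0, 0, 0], "angular": [0, 0, -6.475]}
    - {"claw": 0, "dp": [0, 0, 0], "angular": [0, 0, -6.475]}
    - {"claw": 0, "dp": [0, 0, 0], "angular": [0, 0, -6.475]}
    - {"claw": 0, "dp": [0, 0, 0], "angular": [0, 0, -6.475]}
    - {"claw": 0, "dp": [0, 0, 0], "angular": [0, 0, -6.475]}

```text
clock: 1.43
tcp_pos: [0.2374, -0.5234, 0.2387]
orientation: [-0.0, 0.436, 0.9, 0.0]
wrist_force: [0.5, 0.4, -0.6]
finger_gap: 0.0849
```

Request:
play_rows:
  steps:
    - {"claw": 0, "dp": [0, 0, 0], "angular": [0, 0, -6.475]}
    - {"claw": 0, "dp": [0, 0, 0], "angular": [0, 0, -6.475]}
    - {"claw": 0, "dp": [0, 0, 0], "angular": [0, 0, -6.475]}
    - {"claw": 0, "dp": [0, 0, 0], "angular": [0, 0, -6.475]}
    - {"claw": 0, "dp": [0, 0, 0], "angular": [0, 0, -6.475]}
    - {"claw": 0, "dp": [0, 0, 0], "angular": [0, 0, -6.475]}
    - {"claw": 0, "dp": [0, 0, 0], "angular": [0, 0, -6.475]}
    - {"claw": 0, "dp": [0, 0, 0], "angular": [0, 0, -6.475]}

```text
clock: 2.1
tcp_pos: [0.2374, -0.5234, 0.2388]
orientation: [-0.0, -0.001, 1.0, 0.001]
wrist_force: [0.9, 0.4, 0.1]
finger_gap: 0.0858
```

Request:
play_rows:
  steps:
    - {"claw": 0, "dp": [-0.0153, 0.0329, 0.0037], "angular": [0, 0, 0]}
    - {"claw": 0, "dp": [-0.0153, 0.0329, 0.0037], "angular": [0, 0, 0]}
    - {"claw": 0, "dp": [-0.0153, 0.0329, 0.0037], "angular": [0, 0, 0]}
    - {"claw": 0, "dp": [-0.0153, 0.0329, 0.0037], "angular": [0, 0, 0]}
    - {"claw": 0, "dp": [-0.0153, 0.0329, 0.0037], "angular": [0, 0, 0]}
    - {"claw": 0, "dp": [-0.0153, 0.0329, 0.0037], "angular": [0, 0, 0]}
    - {"claw": 0, "dp": [-0.0153, 0.0329, 0.0037], "angular": [0, 0, 0]}
    - {"claw": 0, "dp": [-0.0153, 0.0329, 0.0037], "angular": [0, 0, 0]}

```text
clock: 2.77
tcp_pos: [0.361, -0.2591, 0.2093]
orientation: [-0.0, 0.002, 1.0, 0.0]
wrist_force: [0.5, 0.7, -0.7]
finger_gap: 0.0854
```

Request:
play_rows:
  steps:
    - {"claw": 0, "dp": [-0.0153, 0.0329, 0.0037], "angular": [0, 0, 0]}
    - {"claw": 0, "dp": [-0.0153, 0.0329, 0.0037], "angular": [0, 0, 0]}
    - {"claw": 0, "dp": [-0.0153, 0.0329, 0.0037], "angular": [0, 0, 0]}
    - {"claw": 0, "dp": [-0.0153, 0.0329, 0.0037], "angular": [0, 0, 0]}
    - {"claw": 0, "dp": [-0.0153, 0.0329, 0.0037], "angular": [0, 0, 0]}
    - {"claw": 0, "dp": [-0.0153, 0.0329, 0.0037], "angular": [0, 0, 0]}
    - {"claw": 0, "dp": [-0.0153, 0.0329, 0.0037], "angular": [0, 0, 0]}
    - {"claw": 0, "dp": [-0.0153, 0.0329, 0.0037], "angular": [0, 0, 0]}

```text
clock: 3.43
tcp_pos: [0.4843, 0.0037, 0.1797]
orientation: [-0.0, 0.002, 1.0, -0.0]
wrist_force: [0.5, -0.8, 0.4]
finger_gap: 0.0852
```

Request:
play_rows:
  steps:
    - {"claw": 0, "dp": [-0.0153, 0.0329, 0.0037], "angular": [0, 0, 0]}
    - {"claw": 0, "dp": [-0.0153, 0.0329, 0.0037], "angular": [0, 0, 0]}
    - {"claw": 0, "dp": [-0.0153, 0.0329, 0.0037], "angular": [0, 0, 0]}
    - {"claw": 0, "dp": [-0.0153, 0.0329, 0.0037], "angular": [0, 0, 0]}
    - {"claw": 0, "dp": [-0.0153, 0.0329, 0.0037], "angular": [0, 0, 0]}
    - {"claw": 0, "dp": [-0.0153, 0.0329, 0.0037], "angular": [0, 0, 0]}
    - {"claw": 0, "dp": [-0.0153, 0.0329, 0.0037], "angular": [0, 0, 0]}
    - {"claw": 0, "dp": [-0.0153, 0.0329, 0.0037], "angular": [0, 0, 0]}

```text
clock: 4.1
tcp_pos: [0.6076, 0.2663, 0.1496]
orientation: [-0.0, 0.002, 1.0, -0.0]
wrist_force: [0.2, -0.1, -0.5]
finger_gap: 0.0855
```

Request:
play_rows:
  steps:
    - {"claw": 0, "dp": [0.0015, -0.0005, 0.016], "angular": [0, 0, 0]}
    - {"claw": 0, "dp": [0.0015, -0.0005, 0.016], "angular": [0, 0, 0]}
    - {"claw": 0, "dp": [0, 0, 0.016], "angular": [0, 0, 0]}
    - {"claw": 0, "dp": [0, 0, 0.016], "angular": [0, 0, 0]}
    - {"claw": 0, "dp": [0, 0, 0.016], "angular": [0, 0, 0]}
    - {"claw": 0, "dp": [0, 0, 0.015], "angular": [0, 0, 0]}
    - {"claw": 0, "dp": [0, 0, 0.0136], "angular": [0, 0, 0]}
    - {"claw": 0, "dp": [0, 0, 0], "angular": [0, 0, 0]}

```text
clock: 4.77
tcp_pos: [0.6019, 0.2628, 0.038]
orientation: [-0.003, 0.002, 1.0, -0.001]
wrist_force: [-0.7, 0.5, -0.6]
finger_gap: 0.0861
```

Request:
play_rows:
  force: 60
  steps:
    - {"claw": 60, "dp": [0, 0, 0], "angular": [0, 0, 0]}
    - {"claw": 100, "dp": [0, 0, 0], "angular": [0, 0, 0]}
    - {"claw": 140, "dp": [0, 0, 0], "angular": [0, 0, 0]}
    - {"claw": 180, "dp": [0, 0, 0], "angular": [0, 0, 0]}
    - {"claw": 220, "dp": [0, 0, 0], "angular": [0, 0, 0]}
    - {"claw": 255, "dp": [0, 0, 0], "angular": [0, 0, 0]}
    - {"claw": 255, "dp": [0, 0, 0], "angular": [0, 0, 0]}
    - {"claw": 255, "dp": [0, 0, 0], "angular": [0, 0, 0]}

```text
clock: 5.43
tcp_pos: [0.605, 0.2638, 0.0427]
orientation: [0.001, 0.002, 1.0, 0.0]
wrist_force: [-0.7, 0.4, 3.7]
finger_gap: 0.025
```

```bash
python3 -c "
from h import *
s=env.get_state(); print(s['clock'],s['tcp_pos'],s['orientation'],s['wrist_force'],s['finger_gap'])
im,d,c=grab('wrist'); s=env.get_state(); print(s['clock'],s['tcp_pos'],s['orientation'],s['wrist_force'],s['finger_gap'])"
```

```text
5.4333 [0.60498151 0.26376333 0.04268607] [6.45823999e-04 1.75709448e-03 9.99998233e-01 1.72261959e-04] [-0.67040846  0.3547361   3.74134623] 0.02498477259343164
5.4833 [0.60502513 0.26376223 0.04270508] [6.91230853e-04 1.75456841e-03 9.99998211e-01 1.47736873e-04] [-0.75334817 -0.66200817  3.99069686] 0.02550036616028022
```

Gripped with a 25 mm gap. Lift, line up with the board, carry over.

Request:
play_rows:
  steps:
    - {"claw": 255, "dp": [0, 0, -0.006], "angular": [0, 0, 0]}
    - {"claw": 255, "dp": [0, 0, -0.01], "angular": [0, 0, 0]}
    - {"claw": 255, "dp": [0, 0, -0.012], "angular": [0, 0, -1.845]}
    - {"claw": 255, "dp": [0, 0, -0.012], "angular": [0, 0, -1.845]}
    - {"claw": 255, "dp": [0, 0, -0.012], "angular": [0, 0, -1.845]}
    - {"claw": 255, "dp": [0, 0, -0.012], "angular": [0, 0, -1.845]}
    - {"claw": 255, "dp": [0, 0, -0.01], "angular": [0, 0, -1.845]}
    - {"claw": 255, "dp": [0, 0, -0.006], "angular": [0, 0, -1.845]}

```text
clock: 6.15
tcp_pos: [0.605, 0.2637, 0.1238]
orientation: [0.001, -0.095, 0.995, 0.0]
wrist_force: [0.4, -0.2, -1.5]
finger_gap: 0.0254
```

Request:
play_rows:
  steps:
    - {"claw": 255, "dp": [0.0114, -0.016, 0], "angular": [0, 0, 0]}
    - {"claw": 255, "dp": [0.0114, -0.016, 0], "angular": [0, 0, 0]}
    - {"claw": 255, "dp": [0.0114, -0.016, 0], "angular": [0, 0, 0]}
    - {"claw": 255, "dp": [0.0114, -0.016, 0], "angular": [0, 0, 0]}
    - {"claw": 255, "dp": [0.0114, -0.016, 0], "angular": [0, 0, 0]}
    - {"claw": 255, "dp": [0.0114, -0.016, 0], "angular": [0, 0, 0]}
    - {"claw": 255, "dp": [0.0114, -0.016, 0], "angular": [0, 0, 0]}
    - {"claw": 255, "dp": [0.0114, -0.016, 0], "angular": [0, 0, 0]}

```text
clock: 6.82
tcp_pos: [0.5385, 0.1199, 0.1224]
orientation: [0.0, -0.095, 0.996, -0.0]
wrist_force: [-0.3, 0.2, -1.7]
finger_gap: 0.0252
```

Request:
play_rows:
  steps:
    - {"claw": 255, "dp": [0.0114, -0.016, 0], "angular": [0, 0, 0]}
    - {"claw": 255, "dp": [0.0114, -0.016, 0], "angular": [0, 0, 0]}
    - {"claw": 255, "dp": [0.0114, -0.016, 0], "angular": [0, 0, 0]}
    - {"claw": 255, "dp": [0.0114, -0.016, 0], "angular": [0, 0, 0]}
    - {"claw": 255, "dp": [0.0114, -0.016, 0], "angular": [0, 0, 0]}
    - {"claw": 255, "dp": [0.0114, -0.016, 0], "angular": [0, 0, 0]}
    - {"claw": 255, "dp": [0.0114, -0.016, 0], "angular": [0, 0, 0]}
    - {"claw": 255, "dp": [0.0114, -0.016, 0], "angular": [0, 0, 0]}

```text
clock: 7.48
tcp_pos: [0.4731, -0.023, 0.1225]
orientation: [0.0, -0.095, 0.996, -0.0]
wrist_force: [0.2, -0.7, 0.2]
finger_gap: 0.0252
```

```bash
cat > look.py <<'E'
import sys
from h import *
n,name=sys.argv[1:3]; im,d,c=grab(n); cv2.imwrite(f'pics/{name}.png',cv2.cvtColor(im,4)); np.savez(name,im=im,d=d)
s=env.get_state(); print(s['clock'],s['tcp_pos'].round(4),s['orientation'].round(4),s['wrist_force'].round(1),s['finger_gap'])
E
python3 look.py scene scene1
```

```text
7.5333 [ 0.4717 -0.0253  0.1224] [-8.000e-04 -9.370e-02  9.956e-01 -1.000e-03] [-1.4 -2.1 -1.7] 0.025388754671301805
```

View pics/scene1.png

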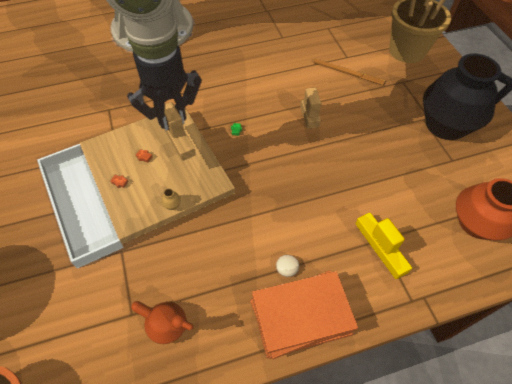

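Scene view: the scraper is held upright near px (180,133) over the back of the board, behind both chips (145,155) and (120,181). Lower it to about 2 mm above the board.

Request:
play_rows:
  steps:
    - {"claw": 255, "dp": [0, 0, 0], "angular": [0, 0, 0]}
    - {"claw": 255, "dp": [0, 0, 0.009], "angular": [0, 0, 0]}
    - {"claw": 255, "dp": [0, 0, 0.01], "angular": [0, 0, 0]}
    - {"claw": 255, "dp": [0, 0, 0.01], "angular": [0, 0, 0]}
    - {"claw": 255, "dp": [0, 0, 0.008], "angular": [0, 0, 0]}
    - {"claw": 255, "dp": [0, 0, 0.005], "angular": [0, 0, 0]}
    - {"claw": 255, "dp": [0, 0, 0.0015], "angular": [0, 0, 0]}
    - {"claw": 255, "dp": [0, 0, 0], "angular": [0, 0, 0]}

```text
clock: 8.2
tcp_pos: [0.4731, -0.0218, 0.0776]
orientation: [-0.001, -0.095, 0.995, 0.0]
wrist_force: [-0.8, 0.2, -1.2]
finger_gap: 0.025
```

```bash
python3 look.py wrist wr1
```

```text
8.25 [ 0.4736 -0.022   0.0781] [-3.000e-04 -9.490e-02  9.955e-01  0.000e+00] [-0.1  0.2 -0.9] 0.025398193495837648
```

Underside is about 1.3 mm above the board with no contact. Sweep.

Request:
play_rows:
  steps:
    - {"claw": 255, "dp": [0, -0.004, -0.0005], "angular": [0, 0, 0]}
    - {"claw": 255, "dp": [0, -0.008, 0], "angular": [0, 0, 0]}
    - {"claw": 255, "dp": [0, -0.008, 0], "angular": [0, 0, 0]}
    - {"claw": 255, "dp": [0, -0.008, 0], "angular": [0, 0, 0]}
    - {"claw": 255, "dp": [0, -0.008, 0], "angular": [0, 0, 0]}
    - {"claw": 255, "dp": [0, -0.008, 0], "angular": [0, 0, 0]}
    - {"claw": 255, "dp": [0, -0.008, 0], "angular": [0, 0, 0]}
    - {"claw": 255, "dp": [0, -0.008, 0], "angular": [0, 0, 0]}

```text
clock: 8.92
tcp_pos: [0.4851, -0.0821, 0.0789]
orientation: [0.0, -0.094, 0.996, -0.0]
wrist_force: [0.2, 0.9, -1.4]
finger_gap: 0.0252
```

Request:
play_rows:
  steps:
    - {"claw": 255, "dp": [0, -0.008, 0], "angular": [0, 0, 0]}
    - {"claw": 255, "dp": [0, -0.008, 0], "angular": [0, 0, 0]}
    - {"claw": 255, "dp": [0, -0.008, 0], "angular": [0, 0, 0]}
    - {"claw": 255, "dp": [0, -0.008, 0], "angular": [0, 0, 0]}
    - {"claw": 255, "dp": [0, -0.008, 0], "angular": [0, 0, 0]}
    - {"claw": 255, "dp": [0, -0.008, 0], "angular": [0, 0, 0]}
    - {"claw": 255, "dp": [0, -0.008, 0], "angular": [0, 0, 0]}
    - {"claw": 255, "dp": [0, -0.006, 0], "angular": [0, 0, 0]}

```text
clock: 9.58
tcp_pos: [0.4969, -0.143, 0.0789]
orientation: [0.0, -0.095, 0.996, -0.0]
wrist_force: [-0.6, -0.9, -1.2]
finger_gap: 0.0253
```

```bash
python3 look.py scene scene2
```

```text
9.6333 [ 0.4973 -0.1439  0.0789] [ 3.000e-04 -9.420e-02  9.956e-01 -6.000e-04] [ 0.6 -0.9 -1.1] 0.025092425283937327
```

View pics/scene2.png

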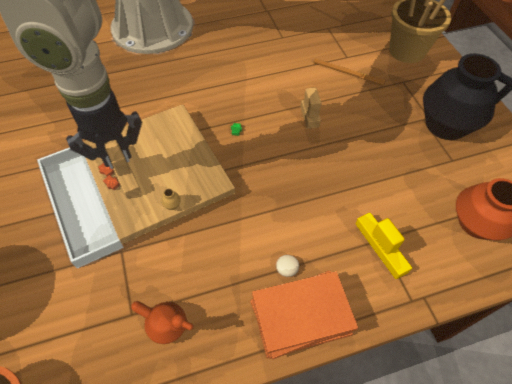

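Both chips, at px (106,170) and (112,183), are ahead of the scraper at the board edge. Finish the push.

Request:
play_rows:
  steps:
    - {"claw": 255, "dp": [0, -0.007, 0], "angular": [0, 0, 0]}
    - {"claw": 255, "dp": [0, -0.007, 0], "angular": [0, 0, 0]}
    - {"claw": 255, "dp": [0, -0.007, 0], "angular": [0, 0, 0]}
    - {"claw": 255, "dp": [0, -0.007, 0], "angular": [0, 0, 0]}
    - {"claw": 255, "dp": [0, -0.007, 0], "angular": [0, 0, 0]}
    - {"claw": 255, "dp": [0, -0.007, 0], "angular": [0, 0, 0]}
    - {"claw": 255, "dp": [0, -0.007, 0], "angular": [0, 0, 0]}
    - {"claw": 255, "dp": [0, -0.005, 0], "angular": [0, 0, 0]}

```text
clock: 10.3
tcp_pos: [0.5071, -0.1961, 0.0789]
orientation: [0.0, -0.094, 0.996, -0.0]
wrist_force: [0.5, 0.3, -0.6]
finger_gap: 0.0252
```

Request:
play_rows:
  steps:
    - {"claw": 255, "dp": [0, 0, 0], "angular": [0, 0, 0]}
    - {"claw": 255, "dp": [0, 0, 0], "angular": [0, 0, 0]}
    - {"claw": 255, "dp": [0, 0, 0], "angular": [0, 0, 0]}
    - {"claw": 255, "dp": [0, 0, 0], "angular": [0, 0, 0]}
    - {"claw": 255, "dp": [0, 0, 0], "angular": [0, 0, 0]}
    - {"claw": 255, "dp": [0, 0, -0.01], "angular": [0, 0, 0]}
    - {"claw": 255, "dp": [0, 0, -0.015], "angular": [0, 0, 0]}
    - {"claw": 255, "dp": [0, 0, -0.015], "angular": [0, 0, 0]}

```text
clock: 10.97
tcp_pos: [0.5064, -0.1946, 0.1196]
orientation: [-0.0, -0.095, 0.995, 0.0]
wrist_force: [-0.4, -0.1, -0.7]
finger_gap: 0.0249
```

```bash
python3 look.py scene scene3;python3 look.py top top3
```

```text
11.0167 [ 0.5083 -0.1956  0.1231] [ 0.0018 -0.0949  0.9955 -0.0013] [ 1.  -0.6  2. ] 0.025320425231871217
11.0667 [ 0.5086 -0.1958  0.122 ] [ 0.0022 -0.0949  0.9955 -0.0015] [ 0.4 -0.3 -0.5] 0.02546813380954141
```

View pics/scene3.png

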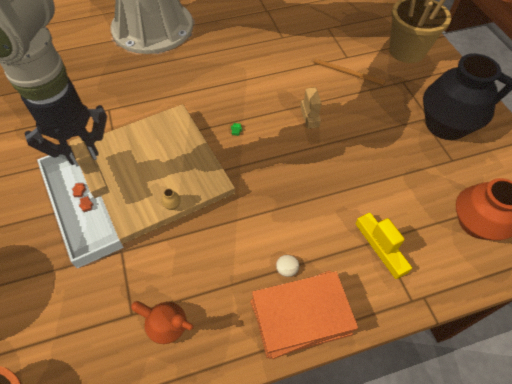

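Both chips lie in the tray, px (79,190) and (86,203), and the vase still stands. Go back along the same path, a bit higher.

Request:
play_rows:
  steps:
    - {"claw": 255, "dp": [0, 0.022, -0.004], "angular": [0, 0, 0]}
    - {"claw": 255, "dp": [0, 0.022, -0.004], "angular": [0, 0, 0]}
    - {"claw": 255, "dp": [0, 0.022, -0.004], "angular": [0, 0, 0]}
    - {"claw": 255, "dp": [0, 0.022, -0.004], "angular": [0, 0, 0]}
    - {"claw": 255, "dp": [0, 0.022, -0.004], "angular": [0, 0, 0]}
    - {"claw": 255, "dp": [0, 0.022, -0.004], "angular": [0, 0, 0]}
    - {"claw": 255, "dp": [0, 0.022, -0.004], "angular": [0, 0, 0]}
    - {"claw": 255, "dp": [0, 0.022, -0.004], "angular": [0, 0, 0]}

```text
clock: 11.73
tcp_pos: [0.473, -0.0211, 0.1507]
orientation: [-0.0, -0.095, 0.996, 0.0]
wrist_force: [-0.1, 0.8, -0.8]
finger_gap: 0.0252
```

Request:
play_rows:
  steps:
    - {"claw": 255, "dp": [-0.0114, 0.016, 0], "angular": [0, 0, 0]}
    - {"claw": 255, "dp": [-0.0114, 0.016, 0], "angular": [0, 0, 0]}
    - {"claw": 255, "dp": [-0.0114, 0.016, 0], "angular": [0, 0, 0]}
    - {"claw": 255, "dp": [-0.0114, 0.016, 0], "angular": [0, 0, 0]}
    - {"claw": 255, "dp": [-0.0114, 0.016, 0], "angular": [0, 0, 0]}
    - {"claw": 255, "dp": [-0.0114, 0.016, 0], "angular": [0, 0, 0]}
    - {"claw": 255, "dp": [-0.0114, 0.016, 0], "angular": [0, 0, 0]}
    - {"claw": 255, "dp": [-0.0114, 0.016, 0], "angular": [0, 0, 0]}

```text
clock: 12.4
tcp_pos: [0.5391, 0.1218, 0.1504]
orientation: [-0.0, -0.095, 0.995, -0.0]
wrist_force: [1.1, -0.4, -0.5]
finger_gap: 0.0254
```

Request:
play_rows:
  steps:
    - {"claw": 255, "dp": [-0.0114, 0.016, 0], "angular": [0, 0, 0]}
    - {"claw": 255, "dp": [-0.0114, 0.016, 0], "angular": [0, 0, 0]}
    - {"claw": 255, "dp": [-0.0114, 0.016, 0], "angular": [0, 0, 0]}
    - {"claw": 255, "dp": [-0.0114, 0.016, 0], "angular": [0, 0, 0]}
    - {"claw": 255, "dp": [-0.0114, 0.016, 0], "angular": [0, 0, 0]}
    - {"claw": 255, "dp": [-0.0114, 0.016, 0], "angular": [0, 0, 0]}
    - {"claw": 255, "dp": [-0.0114, 0.016, 0], "angular": [0, 0, 0]}
    - {"claw": 255, "dp": [-0.0114, 0.016, 0], "angular": [0, 0, 0]}

```text
clock: 13.07
tcp_pos: [0.6045, 0.2646, 0.1502]
orientation: [-0.0, -0.095, 0.995, -0.0]
wrist_force: [-0.1, -0.5, -0.1]
finger_gap: 0.0251
```

Request:
play_rows:
  steps:
    - {"claw": 255, "dp": [0, 0, 0.01], "angular": [0, 0, 1.845]}
    - {"claw": 255, "dp": [0, 0, 0.014], "angular": [0, 0, 1.845]}
    - {"claw": 255, "dp": [0, 0, 0.014], "angular": [0, 0, 1.845]}
    - {"claw": 255, "dp": [0, 0, 0.014], "angular": [0, 0, 1.845]}
    - {"claw": 255, "dp": [0, 0, 0.014], "angular": [0, 0, 1.845]}
    - {"claw": 255, "dp": [0, 0, 0.014], "angular": [0, 0, 1.845]}
    - {"claw": 255, "dp": [0, 0, 0.01], "angular": [0, 0, 0]}
    - {"claw": 255, "dp": [0, 0, 0.005], "angular": [0, 0, 0]}

```text
clock: 13.73
tcp_pos: [0.6032, 0.2633, 0.0536]
orientation: [-0.002, 0.001, 1.0, -0.0]
wrist_force: [-0.5, -0.6, -1.7]
finger_gap: 0.0253
```

```bash
python3 look.py wrist wr2; python3 look.py wrist wr3; python3 look.py wrist wr3
```

```text
13.7833 [0.6031 0.2632 0.0534] [-1.7e-03  1.3e-03  1.0e+00 -5.0e-04] [-0.5 -0.3 -1.3] 0.025159653657856676
13.8333 [0.6036 0.2633 0.0545] [-1.2e-03  1.4e-03  1.0e+00 -4.0e-04] [-0.3 -0.7 -0.9] 0.025378982461186788
13.8833 [0.6043 0.2635 0.0556] [-3.0e-04  1.5e-03  1.0e+00 -2.0e-04] [ 0.1  0.3 -1. ] 0.025597653278833586
```

Request:
play_rows:
  steps:
    - {"claw": 255, "dp": [0, 0, 0.003], "angular": [0, 0, 0]}
    - {"claw": 255, "dp": [0, 0, 0.003], "angular": [0, 0, 0]}
    - {"claw": 255, "dp": [0, 0, 0.002], "angular": [0, 0, 0]}
    - {"claw": 255, "dp": [0, 0, 0.002], "angular": [0, 0, 0]}
    - {"claw": 255, "dp": [0, 0, 0.001], "angular": [0, 0, 0]}
    - {"claw": 255, "dp": [0, 0, 0.001], "angular": [0, 0, 0]}
    - {"claw": 255, "dp": [0, 0, 0], "angular": [0, 0, 0]}
    - {"claw": 255, "dp": [0, 0, 0], "angular": [0, 0, 0]}

```text
clock: 14.55
tcp_pos: [0.6045, 0.2636, 0.0438]
orientation: [-0.0, 0.002, 1.0, -0.0]
wrist_force: [1.1, 0.3, -1.1]
finger_gap: 0.0253
```

Request:
play_rows:
  steps:
    - {"claw": 255, "dp": [0, 0, 0.0005], "angular": [0, 0, 0]}
    - {"claw": 255, "dp": [0, 0, 0.0005], "angular": [0, 0, 0]}
    - {"claw": 255, "dp": [0, 0, 0.0003], "angular": [0, 0, 0]}
    - {"claw": 255, "dp": [0, 0, 0.0002], "angular": [0, 0, 0]}
    - {"claw": 255, "dp": [0, 0, 0], "angular": [0, 0, 0]}
    - {"claw": 255, "dp": [0, 0, 0], "angular": [0, 0, 0]}
    - {"claw": 255, "dp": [0, 0, 0], "angular": [0, 0, 0]}
    - {"claw": 255, "dp": [0, 0, 0], "angular": [0, 0, 0]}

```text
clock: 15.22
tcp_pos: [0.6046, 0.2636, 0.0427]
orientation: [0.0, 0.002, 1.0, -0.0]
wrist_force: [-1.2, 0.7, 3.1]
finger_gap: 0.025
```

It touches the bench (+3 N) at the same height as when gripped. Release and lift.

Request:
play_rows:
  force: 20
  steps:
    - {"claw": 170, "dp": [0, 0, 0], "angular": [0, 0, 0]}
    - {"claw": 150, "dp": [0, 0, 0], "angular": [0, 0, 0]}
    - {"claw": 120, "dp": [0, 0, 0], "angular": [0, 0, 0]}
    - {"claw": 80, "dp": [0, 0, 0], "angular": [0, 0, 0]}
    - {"claw": 40, "dp": [0, 0, 0], "angular": [0, 0, 0]}
    - {"claw": 0, "dp": [0, 0, 0], "angular": [0, 0, 0]}
    - {"claw": 0, "dp": [0, 0, 0], "angular": [0, 0, 0]}
    - {"claw": 0, "dp": [0, 0, 0], "angular": [0, 0, 0]}

```text
clock: 15.88
tcp_pos: [0.6045, 0.2636, 0.0423]
orientation: [0.0, 0.002, 1.0, -0.0]
wrist_force: [-0.3, 0.0, 0.1]
finger_gap: 0.0853
```

Request:
play_rows:
  steps:
    - {"claw": 0, "dp": [0, 0, -0.008], "angular": [0, 0, 0]}
    - {"claw": 0, "dp": [0, 0, -0.015], "angular": [0, 0, 0]}
    - {"claw": 0, "dp": [0, 0, -0.02], "angular": [0, 0, 0]}
    - {"claw": 0, "dp": [0, 0, -0.02], "angular": [0, 0, 0]}
    - {"claw": 0, "dp": [0, 0, -0.025], "angular": [0, 0, 0]}
    - {"claw": 0, "dp": [0, 0, -0.025], "angular": [0, 0, 0]}
    - {"claw": 0, "dp": [0, 0, -0.025], "angular": [0, 0, 0]}
    - {"claw": 0, "dp": [0, 0, -0.025], "angular": [0, 0, 0]}

```text
clock: 16.55
tcp_pos: [0.6043, 0.2636, 0.2074]
orientation: [0.0, 0.002, 1.0, 0.0]
wrist_force: [0.3, -0.6, 0.7]
finger_gap: 0.0856
```

Request:
play_rows:
  steps:
    - {"claw": 0, "dp": [0.022, -0.008, -0.005], "angular": [0, 0, 0]}
    - {"claw": 0, "dp": [0.022, -0.008, -0.005], "angular": [0, 0, 0]}
    - {"claw": 0, "dp": [0.022, -0.008, -0.005], "angular": [0, 0, 0]}
    - {"claw": 0, "dp": [0.022, -0.008, -0.005], "angular": [0, 0, 0]}
    - {"claw": 0, "dp": [0.022, -0.008, 0], "angular": [0, 0, 0]}
    - {"claw": 0, "dp": [0.022, -0.008, 0], "angular": [0, 0, 0]}
    - {"claw": 0, "dp": [0.01, -0.004, 0], "angular": [0, 0, 0]}
    - {"claw": 0, "dp": [0, 0, 0], "angular": [0, 0, 0]}

```text
clock: 17.22
tcp_pos: [0.46, 0.2115, 0.2266]
orientation: [0.0, 0.002, 1.0, -0.0]
wrist_force: [-0.2, -0.1, -1.1]
finger_gap: 0.0854
```

```bash
python3 look.py top top4; python3 look.py scene scene4; python3 - <<'E'
exec(open('m.py').read().split("for l,w in")[0].replace('top0','top4'))
for lo,hi,l in((.018,.03,'foot'),(.06,.08,'handle')): rect(win(150,190,160,245)&(Z>lo)&(Z<hi),l)
m=win(385,465,170,310)&(hsv[...,0]<=11)&(hsv[...,1]>120)
n,L,S,C=cv2.connectedComponentsWithStats(m.astype(np.uint8))
for i in range(1,n):
    if S[i,4]>30: print(C[i]); rect(L==i,'chip')
E
```

```text
17.2667 [0.4617 0.2119 0.2265] [7.0e-04 1.8e-03 1.0e+00 2.0e-04] [ 0.8  0.1 -0.1] 0.085123523655147
17.3167 [0.4627 0.2123 0.2264] [1.0e-03 1.8e-03 1.0e+00 3.0e-04] [-0.4 -0.6  0.6] 0.08544964381625031
foot 625 c [603.4 263.7] size [ 30.  129.1] ang 89.56 z [0.021  0.0242 0.027 ] med [0.5811 0.2614]
handle 356 c [604.1 263.3] size [49.3 26.1] ang 1.02 z [0.0658 0.0697 0.0725] med [0.6036 0.2627]
[415.02290076 236.44274809]
chip 131 c [525.4 -92.5] size [ 26.5 296.6] ang 2.16 z [0.0119 0.0145 0.0171] med [ 0.5315 -0.2291]
[420.87591241 256.23357664]
chip 137 c [493.6 -97.9] size [306.6  27.5] ang 89.38 z [0.0121 0.0143 0.0169] med [ 0.492  -0.2388]
```

View pics/top4.png

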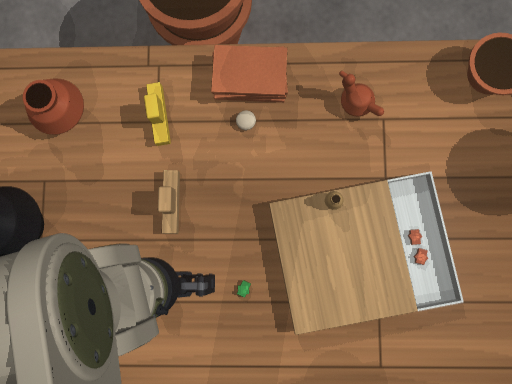

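Top view: both chips lie flat in the tray at px (415,236) and (421,256), with their tops at 14.5 mm (floor plus chip). The scraper stands at (169,201), within 2 mm of where it was. The vase, green chip and yellow block haven't moved.

```bash
python3 -c "
from workcell import env
print(env.hand_in())"
```

```text
the job is handed in; nothing more can be done
None
```

The job is done and handed in at about 17.3 s of the 59 s allowed. I took the wide wooden scraper by its handle, wiped both red chips along the board into the catch tray, and stood the scraper back on the bench and let go.

**Chips:** both lie flat on the tray floor, with their tops measured at about 14.5 mm (4 mm floor plus 10 mm chip). Only the scraper pushed them.

**Scraper:** it stands upright, with its handle top at 70 mm. Its measured centre is about 2 mm from where I found it, and it has turned by roughly 1° or less.

**Other objects:** in the last top view the vase, green chip and yellow block looked unmoved. The arm hid the short wooden block in that picture, so I couldn't recheck it; the gripper stayed well above it throughout.

**Forces:** the highest wrist force I read was about 4 N. The gripper is open, clear of everything and about 0.22 m above the bench.

**Disagreement:** after gripping, the tool settled at y = 0.2638 m, where the camera had put the scraper at 0.2655 m. That is within the 2 mm calibration error, or a small shift when the jaws closed.

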